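# Tip the marker out of its tube

## Robot

A 6-joint arm with a two-finger parallel gripper is mounted at the origin on a cart in front of the work surface, level with it; the furniture and walls round the work are solid. World frame = base frame: x ahead of the robot, y to its left, z up, the work surface at z = 0. Lengths are in m, angles in degrees, forces in N, time in s.
With the tool pointing down it reaches from about 0.3 to 0.75 m from the base axis. Payload 8.5 kg.
Tool frame: the origin (TCP) lies at the very end of the fingers, on their centre line; the grasp point (between the pads) lies 19 mm behind it (env.grasp_offset is the distance from the TCP to the grasp point, in m); y points along the fingers, z is the direction in which the jaws open and shut, and the axes are right-handed (so a half turn about y gives the same grasp; the last joint's range is limited). The gripper opens to 85 mm and grips with 20 to 120 N. Pads are 22 mm wide; open, the fingers measure 114 mm over their backs; the gripper's body (76 mm by 85 mm) begins 54 mm behind the grasp point. The pads swing forward as they close: fully open they stand 13 mm farther back than shut.
Start: joints at [-75.418, 21.807, 74.336, -0, 83.858, -12.336], TCP at [0.249, -0.49, 0.231] pointing down, gripper open.
Joint ranges: [-178.18, 178.18], [-50.72, 133.34], [12.68, 142.11], [-81.47, 261.47], [9.98, 163.14], [-165.26, 165.26]. Speed limits (degrees/s): [136.94, 136.94, 180, 180, 180, 180].

## Interface

Orientations are given as a 3x3 rotation matrix whose columns are the frame's x, y, z axes.
In Python, from rig import env gives the robot as it stands. The module is installed in compiled form; this text tells all that it offers.
- The arm moves only by the shell command python3 -m pendant 'ROWS' [FORCE]. ROWS is JSON, a list of rows, each a list of 3 entries, a list of its own where there are three numbers: the shift along the world's x, y, z as a fraction of full scale, then the turn about the world's z as a fraction of full scale, then the opening, from 0 (shut) to 1 (fully open). A call has 1 to 12 rows; each row shifts and turns the commanded pose from where the row before left it; what a row does not reach is not made up. Full scale, the value 1, is 30 mm for a shift and 5 degrees for a turn. A row lasts 1/12 s, in which the tool goes at most 41.7 mm and 7.16 degrees, less where a joint would pass 70% of its speed; a pose out of reach is approached as far as the arm can. A call with a number of a shift or a turn outside -1 to 1 is refused whole. A call with a gripper value outside its range is refused whole. The fingers move at their own pace and stop on an object; FORCE is the grip in N (left out, the last holds). Time passes only in rows, so rows that do not move let the fingers close. It gives the time, the measured TCP pose, the force and the opening at its end, in the units of the state.
- env.observe(): the state, without advancing time (a new reading comes with each control period).
- env.get_image(name): name is "scene" or "top" or "wrist"; returns (picture, depth): 400x640x3 uint8, red, green, blue; 400x640 float32, m along the optical axis (not along the pixel's ray), 0 where there is no reading.
- env.camera_model(name): a dict with "camera_matrix" (3x3 intrinsics, pixels), "dist_coeffs" ([k1, k2, p1, p2, k3] as OpenCV has them; the pictures are not rectified), "R" (3x3) and "t" (3): a world point X has camera coordinates R X + t; the wrist camera has in their place "tool_from_camera" (4x4, takes a point from camera to tool coordinates, whose origin is the TCP and whose axes are the tool frame's). Camera axes: x right, y down, z forward; pixel columns grow to the right and rows downward; lengths in m; the calibration is good to about 2 mm. A picture is of the moment at which its call begins: read the wrist's pose just before it. camera_model takes no time and is no camera call.
- env.close_job(): hands the job in, once; it reports no verdict.
The state is a dict: "time_s": time; "q": joint angles; "qvel": joint speeds; "joint_efforts": joint torques, N m; "position": TCP position; "tool_rot": TCP orientation; "ft_force": force on the tool from outside, world axes, zero at the start; "wrist_torque": the same for the moment, N m; "grip_width": finger opening in m.
Only numpy, scipy, OpenCV 4.12 (cv2) and the standard library are available. Lean on these libraries where they do the work, as an engineer would, in place of code of your own. Each camera call takes 0.05 s, during which the arm holds its last target.

## Task

Tip the orange pen tube on its stand mouth-down so that the marker pen inside slides out against the stop. Then take the pen by its exposed end, draw it out of the tube, and lay it flat on the notebook for labelling samples.

Things in the scene. Friction and masses are not known exactly. Their poses are not given: they have to be found in the camera images.
- tube (a joint): Tilt of the orange tube: 0 = mouth 12 deg above level (start), grows as the mouth goes down, 0.65 rad = end stop, 25 deg below level. Friction holds any angle; about 3 N down on top near the mouth turns it (shut fingers do). Pivot 75 mm behind the mouth, 140 mm above the worktop; stand's cheeks reach 22 mm above it, 71 mm apart outside. The pen slides once the mouth is 10 deg below level.
- tube_mouth (a point): Centre of the tube's open mouth, on its axis; tilts with it. y: along the tube, out of the mouth; z: square to it, up; x: along the pivot. Tube 150 mm long, 46 mm outside, 40 mm inside; black cap on the closed end. A steel tongue 10 mm wide runs 52 mm on from the mouth, its top 20 mm below the axis, its end turned up 10 mm as a stop: lift the pen 14 mm over it, then pull along the tube.
- marker_mid (a point): Centre of the marker pen, 132 mm long, 20 g, y along it: round white barrel 16.4 mm thick on the +y side (88 mm), black cap 18 mm thick on the -y side. Starts hidden in the tube, barrel towards the mouth, 11 mm inside. Against the stop about 50 mm of barrel is out, both sides free, its axis 12 mm below the tube's axis and its middle 16 mm inside the mouth.
- notebook_top (a point): Centre of the top face of the notebook lying fixed on the worktop: 210 mm along its x, 153 mm along its y, top face 12 mm above the worktop (the wire rings on one long edge rise to 16 mm); z up.

How it is judged (in metres and radians):
On the way:
1. the tube is tipped mouth-down and the pen has slid out against the stop by itself, not held by the fingers (value of joint tube above 0.38 rad and y of marker_mid in the frame of tube_mouth between -0.03 and -0.004 m and contact force between the fingers and marker below 0.1 N), for 0.2 s.
At the end, for the whole second after the job is handed in: The marker pen lies flat (within 10 degrees of level) and at rest on the notebook's cover, its middle at least 10 mm inside the cover's edges, released (x of marker_mid in the frame of notebook_top between -0.095 and 0.095 m and y of marker_mid in the frame of notebook_top between -0.067 and 0.067 m and z of marker_mid in the frame of notebook_top between 0.003 and 0.016 m and angle between marker_mid's own y axis and vertical between 1.4 and 1.74 rad and linear speed of marker below 0.02 m/s); the robot touches nothing.
It also fails if it takes over 48 s, if anything falls off the work surface, if the arm or the gripper's body presses on something with over 40 N, if the wrist force passes 120 N, or if a joint passes its speed limit or range.

## Working session

There is one attempt and no reset: what is moved stays moved. The work goes in short steps, Python scripts to look and compute and a shell command to move; the robot and the scene stay as the last step left them, time stands still between calls to the robot, and variables do not carry over. Pictures are saved under pics/ and viewed, and the job is handed in when it is done.

```bash
mkdir -p pics; cat > h.py <<'E'
import numpy as np, cv2
from rig import env
def shot(name,fn):
    s=env.observe(); im,d=env.get_image(name); cv2.imwrite('pics/'+fn+'.png',im[:,:,::-1]); np.savez('pics/'+fn+'.npz',im=im,d=d,p=s['position'],R=s['tool_rot']); return s,im,d
def ext(name,s=None):
    m=env.camera_model(name)
    if 'R' in m: return m,np.array(m['R']),np.array(m['t'])
    T=np.array(m['tool_from_camera']); W=np.eye(4); W[:3,:3]=s['tool_rot']; W[:3,3]=s['position']
    C=np.linalg.inv(W@T); return m,C[:3,:3],C[:3,3]
def pts(name,uv,d,s=None):
    m,R,t=ext(name,s); uv=np.array(uv,float).reshape(-1,1,2)
    n=cv2.undistortPoints(uv,np.array(m['camera_matrix']),np.array(m['dist_coeffs'])).reshape(-1,2)
    z=np.array([d[int(v),int(u)] for u,v in uv.reshape(-1,2)])
    return (np.c_[n*z[:,None],z]-t)@R
E
python3 - <<'E'
from h import *
for n in ('scene','top','wrist'): s,im,d=shot(n,n+'0')
print({k:np.round(v,3).tolist() for k,v in s.items()},env.grasp_offset)
E
```

```text
{'time_s': 0.1, 'q': [-75.418, 21.838, 74.379, -0.001, 83.856, -12.336], 'qvel': [0.109, -0.119, -0.129, -0.079, -0.096, 0.097], 'joint_efforts': [0.004, -44.922, -23.166, -0.0, 0.004, -0.0], 'position': [0.249, -0.49, 0.231], 'tool_rot': [[-0.892, -0.0, 0.453], [-0.453, 0.001, -0.892], [-0.0, -1.0, -0.001]], 'ft_force': [-1.177, -0.051, -0.551], 'wrist_torque': [0.002, 0.02, 0.01], 'grip_width': 0.086} 0.0187
```

View pics/scene0.png

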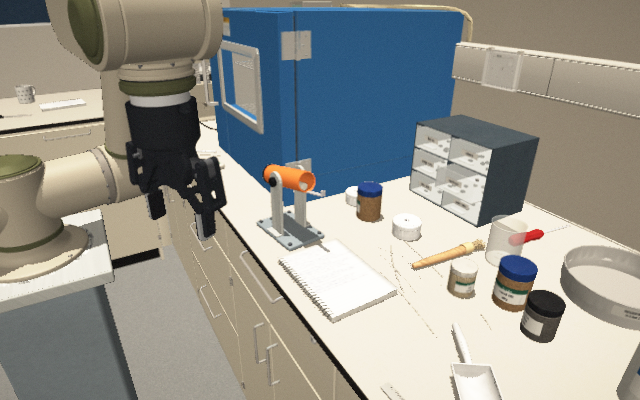

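View pics/top0.png

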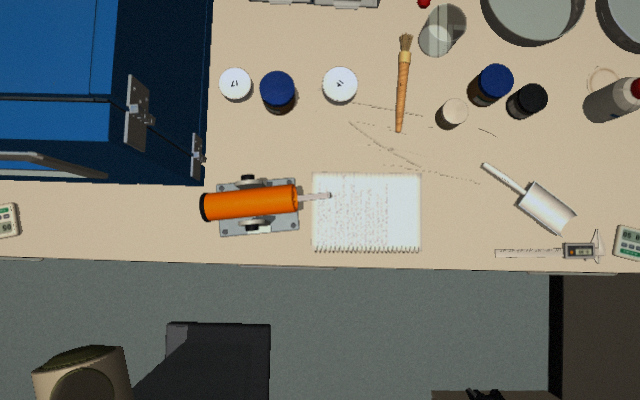

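View pics/wrist0.png

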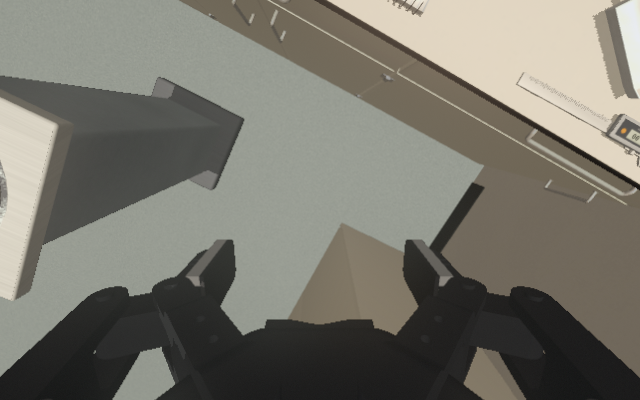

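The top view shows the tube from its cap (203,207) to its mouth (297,198), the tongue end at (330,195), and the notebook with corners (312,173), (420,173), (420,250), (312,250), rings on the lower edge.

```bash
python3 - <<'E'
from h import *
z=np.load('pics/top0.npz'); d=z['d']; im=z['im']
uv=[(212,205),(225,203),(240,203),(260,200),(280,199),(294,198),(305,198),(315,196.5),(325,195.5),(330,195),(314,175),(418,175),(418,244),(314,244),(366,250),(366,210),(250,177),(257,228),(222,186),(291,183),(225,232),(296,227),(300,260),(140,100)]
for a,b in zip(uv,pts('top',uv,d)): print(a,np.round(b,4))
m=env.camera_model('top');print(-np.array(m['R']).T@m['t'])
# orange points
hsv=cv2.cvtColor(im,cv2.COLOR_RGB2HSV); k=(hsv[...,0]<18)&(hsv[...,1]>180)&(hsv[...,2]>90); k[:, :190]=0;k[:160]=0;k[260:]=0;k[:,310:]=0
v,u=np.nonzero(k); P=pts('top',np.c_[u,v],d); P=P[(P[:,2]>.08)]
print(len(P),P.min(0),P.max(0))
from scipy.optimize import least_squares
def f(x):
    c=np.array([0,x[0],x[1]]);c=np.array([x[0],P[:,1].mean(),x[1]]);a=np.array([x[2],-1,x[3]]);a/=np.linalg.norm(a)
    q=P-c; return np.linalg.norm(q-np.outer(q@a,a),axis=1)-.023
r=least_squares(f,[P[:,0].mean(),.14,0,.2],loss='soft_l1',f_scale=.002)
c=np.array([r.x[0],P[:,1].mean(),r.x[1]]);a=np.array([r.x[2],-1,r.x[3]]);a/=np.linalg.norm(a)
s=(P-c)@a;print('c',c,'axis',a,np.degrees(np.arcsin(a[2])),'s',np.percentile(s,[0,1,99,100]),np.abs(r.fun).mean(), 'end',c+a*np.percentile(s,99.5))
print(np.degrees(np.arctan2(a[1],a[0])))
E
```

```text
(212, 205) [ 0.5332 -0.1394  0.1536]
(225, 203) [ 0.5369 -0.1605  0.1567]
(240, 203) [ 0.5374 -0.1848  0.1602]
(260, 200) [ 0.5427 -0.2169  0.1669]
(280, 199) [ 0.5448 -0.2486  0.173 ]
(294, 198) [ 0.5498 -0.2694  0.134 ]
(305, 198) [ 0.55   -0.2875  0.1389]
(315, 196.5) [ 0.5525 -0.3036  0.1453]
(325, 195.5) [ 0.5544 -0.3197  0.1477]
(330, 195) [ 0.5548 -0.3274  0.156 ]
(314, 175) [ 0.6027 -0.3028  0.0156]
(418, 175) [ 0.6089 -0.5002  0.0177]
(418, 244) [ 0.4783 -0.5031  0.0133]
(314, 244) [ 0.4732 -0.3066  0.016 ]
(366, 250) [ 0.4642 -0.4059  0.0023]
(366, 210) [ 0.5397 -0.4028  0.0142]
(250, 177) [ 0.5802 -0.1981  0.1517]
(257, 228) [ 0.4987 -0.2119  0.1467]
(222, 186) [ 0.5764 -0.1311  0.0166]
(291, 183) [ 0.5863 -0.26    0.0149]
(225, 232) [ 0.4907 -0.1402  0.0162]
(296, 227) [ 0.5039 -0.272   0.0137]
(300, 260) [ 0.4419 -0.2812 -0.0005]
(140, 100) [ 0.6332 -0.1029  0.4136]
[ 0.4915522  -0.28956411  0.9615267 ]
2511 [ 0.4915522  -0.28956411  0.08401748] [ 0.57018498 -0.12368396  0.9615267 ]
c [ 0.54011116 -0.2012743   0.14139787] axis [ 0.10981478 -0.9700853   0.21650686] 12.503946396325077 s [-0.07451505 -0.07254187  0.07168809  0.25787967] 0.0032544847184413513 end [ 0.54803173 -0.2712433   0.15701378]
-83.54154479334633
```

```bash
python3 - <<'E'
from h import *
z=np.load('pics/top0.npz'); cv2.imwrite('pics/crop0.png',cv2.resize(z['im'][160:270,190:430,::-1],None,fx=3.3,fy=3.3))
E
```

```text
(no output)
```

View pics/crop0.png

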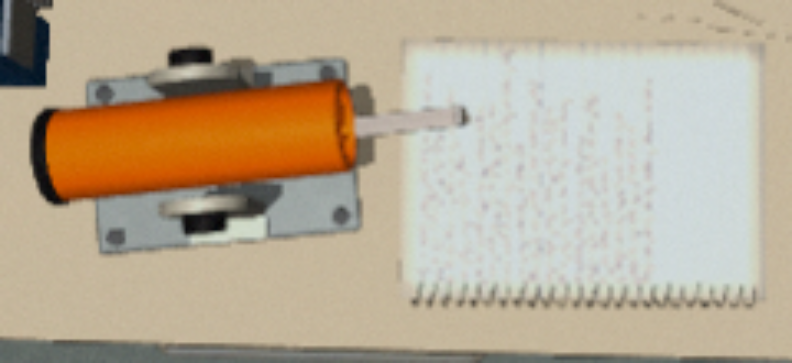

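```bash
python3 -m pendant '[[[0.7,0.5,0],1,0],[[0.7,0.5,0],1,0],[[0.7,0.5,0],1,0],[[0.7,0.5,0],1,0],[[0.7,0.5,0],1,0],[[0.7,0.5,0],1,0],[[0.7,0.5,0],1,0],[[0.7,0.5,0],1,0],[[0.7,0.5,0],1,0],[[0.7,0.5,0],1,0],[[0.7,0.5,0],1,0],[[0.7,0.5,0],1,0]]' 40
python3 - <<'E'
from h import *
s,im,d=shot('wrist','w1')
print(np.round(s['q'],1),np.round(s['tool_rot'],3),s['position'],s['ft_force'])
print(np.round(env.camera_model('wrist')['tool_from_camera'],3))
E
```

```text
time_s: 1.15
position: [0.5019, -0.3094, 0.231]
tool_rot: [[-0.049, -0.0, 0.999], [-0.999, 0.0, -0.049], [-0.0, -1.0, -0.0]]
ft_force: [0.7, 0.2, -0.2]
grip_width: -0.0003
[-43.1  25.9  67.7   0.   86.4 -40.3] [[-0.049 -0.     0.999]
 [-0.999  0.    -0.049]
 [-0.    -1.    -0.   ]] [ 0.5018778  -0.30939712  0.23103678] [ 0.72067151  0.16675712 -0.15381002]
[[-0.001  0.965  0.262 -0.066]
 [ 0.001 -0.262  0.965 -0.143]
 [ 1.     0.001 -0.001  0.001]
 [ 0.     0.     0.     1.   ]]
```

View pics/w1.png

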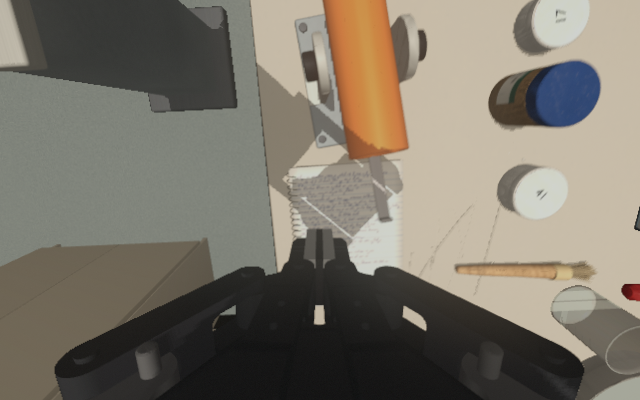

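The wrist view shows the tube mouth's edge around (378,152), the tongue end at (385,217), and the shut fingers at (320,245).

```bash
python3 - <<'E'
from h import *
from scipy.optimize import least_squares
z=np.load('pics/w1.npz'); d=z['d']; im=z['im']; s={'position':z['p'],'tool_rot':z['R']}
hsv=cv2.cvtColor(im,cv2.COLOR_RGB2HSV); k=(hsv[...,0]<18)&(hsv[...,1]>190)&(hsv[...,2]>110); k[170:]=0;k[:,:310]=0;k[:,420:]=0
v,u=np.nonzero(k);ok=d[v,u]>.05;v,u=v[ok],u[ok]; P=pts('wrist',np.c_[u,v],d,s);P=P[(P[:,2]>.13)&(P[:,2]<.19)]
print(len(P),P.min(0),P.max(0))
y0=P[:,1].mean()
def f(x):
    c=np.array([x[0],y0,x[1]]);a=np.array([x[2],-1,x[3]]);a/=np.linalg.norm(a)
    q=P-c; return np.linalg.norm(q-np.outer(q@a,a),axis=1)-.023
r=least_squares(f,[P[:,0].mean(),.14,0,.2],loss='soft_l1',f_scale=.002)
c=np.array([r.x[0],y0,r.x[1]]);a=np.array([r.x[2],-1,r.x[3]]);a/=np.linalg.norm(a)
t=(P-c)@a;e=c+a*np.percentile(t,99.5);print('axis',a,np.degrees(np.arcsin(a[2])),np.abs(r.fun).mean(),'mouth',e,'piv',e-.075*a,'az',np.degrees(np.arctan2(a[1],a[0])))
for q in [(385,217),(384,210),(381,195),(377,170),(292,166),(400,164),(402,230),(420,45),(310,65),(298,20),(320,140)]: print(q,np.round(pts('wrist',[q],d,s),4))
E
```

```text
Traceback (most recent call last):
  File "h.py", line 12, in pts
    n=cv2.undistortPoints(uv,np.array(m['camera_matrix']),np.array(m['dist_coeffs'])).reshape(-1,2)
      ~~~~~~~~~~~~~~~~~~~^^^^^^^^^^^^^^^^^^^^^^^^^^^^^^^^^^^^^^^^^^^^^^^^^^^^^^^^^^^^
cv2.error: OpenCV(4.12.0) /io/opencv/modules/calib3d/src/undistort.dispatch.cpp:347: error: (-215:Assertion failed) CV_IS_MAT(_src) && CV_IS_MAT(_dst) && (_src->rows == 1 || _src->cols == 1) && (_dst->rows == 1 || _dst->cols == 1) && _src->cols + _src->rows - 1 == _dst->rows + _dst->cols - 1 && (CV_MAT_TYPE(_src->type) == CV_32FC2 || CV_MAT_TYPE(_src->type) == CV_64FC2) && (CV_MAT_TYPE(_dst->type) == CV_32FC2 || CV_MAT_TYPE(_dst->type) == CV_64FC2) in function 'cvUndistortPointsInternal'
```

```bash
cat > fit.py <<'E'
from h import *
from scipy.optimize import least_squares
def fit(fn,cam,box,zr=(.08,.2),qs=()):
    z=np.load('pics/%s.npz'%fn); d=z['d']; im=z['im']; s={'position':z['p'],'tool_rot':z['R']}
    hsv=cv2.cvtColor(im,cv2.COLOR_RGB2HSV); k=(hsv[...,0]<20)&(hsv[...,1]>170)&(hsv[...,2]>80)
    b=np.zeros_like(k);b[box[2]:box[3],box[0]:box[1]]=1;k&=b&(d>.05)
    v,u=np.nonzero(k);print('n',len(u)); P=pts(cam,np.c_[u,v],d,s);P=P[(P[:,2]>zr[0])&(P[:,2]<zr[1])]
    y0=P[:,1].mean()
    def f(x):
        c=np.array([x[0],y0,x[1]]);a=np.array([x[2],-1,x[3]]);a/=np.linalg.norm(a)
        q=P-c; return np.linalg.norm(q-np.outer(q@a,a),axis=1)-.023
    r=least_squares(f,[P[:,0].mean(),.14,0,0],loss='soft_l1',f_scale=.002)
    c=np.array([r.x[0],y0,r.x[1]]);a=np.array([r.x[2],-1,r.x[3]]);a/=np.linalg.norm(a)
    t=(P-c)@a;e=c+a*np.percentile(t,99.5);print('axis',a,np.degrees(np.arcsin(a[2])),np.abs(r.fun).mean(),'mouth',e,'piv',e-.075*a,'az',np.degrees(np.arctan2(a[1],a[0])))
    for q in qs: print(q,d[int(q[1]),int(q[0])],im[int(q[1]),int(q[0])],np.round(pts(cam,[q],d,s),4))
E
python3 - <<'E'
from fit import *
z=np.load('pics/w1.npz');print(z['d'][100,370],z['im'][100,370],z['d'][::50,370])
fit('w1','wrist',(310,420,0,170),qs=[(385,217),(384,210),(381,195),(377,170),(292,166),(400,164),(402,230),(420,45),(310,65),(298,20),(320,140)])
E
```

```text
0.1917385 [204 149  78] [0.19125642 0.19197823 0.1917385  0.19497177 0.37608218 0.39431134
 0.07882387 0.05860234]
n 2757
axis [ 0.12269839 -0.97077902  0.20623577] 11.901849451582656 0.00039316526714825616 mouth [ 0.5470136  -0.25309999  0.15144519] piv [ 0.53781122 -0.18029156  0.1359775 ] az -82.79648678291294
(385, 217) 0.2380822 [107 101  93] [[ 0.5576 -0.3252  0.1486]]
(384, 210) 0.23916624 [133 126 118] [[ 0.5573 -0.3198  0.146 ]]
(381, 195) 0.23793522 [134 127 118] [[ 0.5551 -0.3071  0.1438]]
(377, 170) 0.23622832 [134 125 117] [[ 0.5523 -0.2863  0.14  ]]
(292, 166) 0.37601897 [141 132 116] [[ 0.4666 -0.301   0.0005]]
(400, 164) 0.36425358 [203 194 179] [[ 0.6075 -0.3035  0.0112]]
(402, 230) 0.40027404 [195 187 172] [[ 6.160e-01 -4.001e-01 -1.000e-04]]
(420, 45) 0.20187159 [82 72 63] [[ 0.5808 -0.1949  0.1505]]
(310, 65) 0.20653488 [83 74 66] [[ 0.501  -0.2041  0.1493]]
(298, 20) 0.32143605 [159 158 152] [[ 0.4869 -0.1319  0.011 ]]
(320, 140) 0.35479194 [118 114 109] [[ 0.5056 -0.2679  0.0129]]
```

```bash
python3 -m pendant '[[[0.77,0.79,0],0.96,0],[[0.77,0.79,0],0.96,0],[[0,0,-0.6],0,0],[[0,0,-0.6],0,0],[[0,0,-0.4],0,0],[[0,0,0],0,0]]'
```

```text
time_s: 1.7
position: [0.5462, -0.2622, 0.1804]
tool_rot: [[0.113, -0.005, 0.994], [-0.994, 0.003, 0.113], [-0.004, -1.0, -0.004]]
ft_force: [-0.1, -0.3, -0.5]
grip_width: -0.0001
```

```bash
python3 -m pendant '[[[0,0,-0.15],0,0],[[0,0,-0.15],0,0],[[0,0,-0.15],0,0],[[0,0,-0.15],0,0],[[0,0,-0.15],0,0],[[0,0,-0.15],0,0],[[0,0,-0.12],0,0],[[0,0,0],0,0]]'
python3 - <<'E'
from h import *
shot('scene','s2');shot('top','t2')
z=np.load('pics/s2.npz'); cv2.imwrite('pics/s2c.png',cv2.resize(z['im'][120:270,200:400,::-1],None,fx=3.5,fy=3.5))
E
```

```text
time_s: 2.37
position: [0.5469, -0.2629, 0.1519]
tool_rot: [[0.113, -0.001, 0.994], [-0.994, 0.001, 0.113], [-0.001, -1.0, -0.001]]
ft_force: [-0.1, 0.0, 1.1]
grip_width: 0.0002
```

View pics/s2c.png

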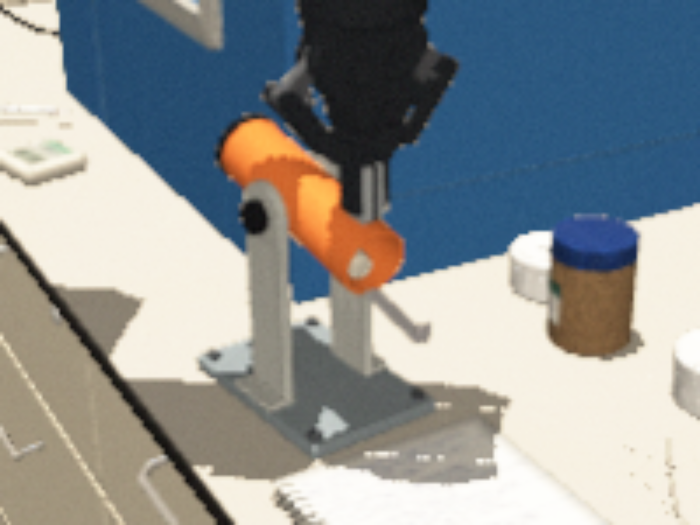

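The tube is tipped mouth-down, with the pen's white end visible at the mouth at crop (358,265). I'll press slightly further and wait.

```bash
python3 -m pendant '[[[0,0,-0.1],0,0],[[0,0,0],0,0],[[0,0,0],0,0],[[0,0,0],0,0],[[0,0,0],0,0],[[0,0,0],0,0]]'
python3 - <<'E'
from fit import *
shot('scene','s3');shot('top','t3')
z=np.load('pics/s3.npz'); a=cv2.resize(z['im'][150:250,250:350,::-1],None,fx=4,fy=4)
z=np.load('pics/t3.npz'); b=cv2.resize(z['im'][160:260,250:350,::-1],None,fx=4,fy=4)
cv2.imwrite('pics/c3.png',np.hstack([a,b]))
z=np.load('pics/t3.npz'); fit('t3','top',(205,300,180,225),(.08,.21))
E
```

```text
time_s: 2.97
position: [0.5471, -0.2629, 0.1496]
tool_rot: [[0.114, -0.0, 0.994], [-0.994, 0.0, 0.114], [-0.0, -1.0, -0.0]]
ft_force: [-0.8, -1.3, 1.3]
grip_width: -0.0001
n 720
axis [ 0.11365805 -0.96544591 -0.23451237] -13.562880145235761 0.0008694573015460273 mouth [ 0.54154152 -0.20654155  0.13905547] piv [ 0.53301717 -0.13413311  0.15664389] az -83.28570404729565
```

View pics/c3.png

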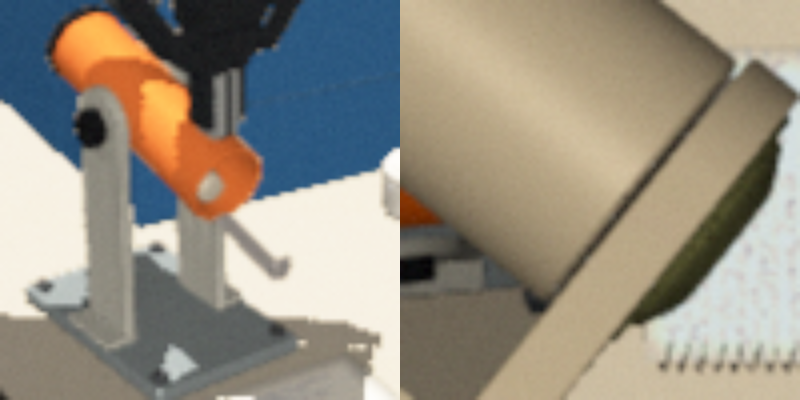

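At 13.6° below level the pen is still inside (white end at crop (210,185)). Tipping a little more.

```bash
python3 -m pendant '[[[0,0,-0.05],0,0],[[0,0,-0.05],0,0],[[0,0,0],0,0],[[0,0,0],0,0],[[0,0,0],0,0],[[0,0,0],0,0],[[0,0,0],0,0],[[0,0,0],0,0]]'
python3 - <<'E'
from fit import *
shot('scene','s4');shot('top','t4')
z=np.load('pics/s4.npz'); a=cv2.resize(z['im'][150:250,250:350,::-1],None,fx=4,fy=4)
cv2.imwrite('pics/c4.png',a)
fit('t4','top',(205,300,180,225),(.08,.21))
E
```

```text
time_s: 3.73
position: [0.5473, -0.2631, 0.1468]
tool_rot: [[0.113, 0.0, 0.994], [-0.994, -0.0, 0.113], [0.0, -1.0, 0.0]]
ft_force: [0.4, -2.3, 2.1]
grip_width: 0.0001
n 716
axis [ 0.11135532 -0.95235597 -0.28393325] -16.495094439102004 0.0008822874907428332 mouth [ 0.54156889 -0.20693699  0.13851201] piv [ 0.53321724 -0.13551029  0.159807  ] az -83.33090774707044
```

View pics/c4.png

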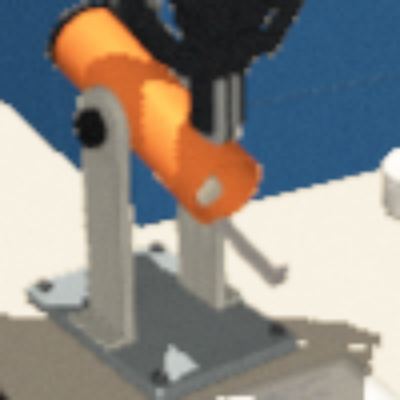

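The pen's end at (208,190) has barely moved; waiting a moment to see whether it creeps.

```bash
python3 -m pendant '[[[0,0,-0.06],0,0],[[0,0,0],0,0],[[0,0,0],0,0],[[0,0,0],0,0],[[0,0,0],0,0],[[0,0,0],0,0],[[0,0,0],0,0],[[0,0,0],0,0],[[0,0,0],0,0]]'
python3 - <<'E'
from fit import *
shot('scene','s5');shot('top','t5')
z=np.load('pics/s5.npz'); a=cv2.resize(z['im'][150:250,250:350,::-1],None,fx=4,fy=4)
cv2.imwrite('pics/c5.png',a)
fit('t5','top',(205,300,180,225),(.08,.21))
E
```

```text
time_s: 4.58
position: [0.5472, -0.263, 0.1449]
tool_rot: [[0.114, 0.0, 0.994], [-0.994, 0.0, 0.114], [-0.0, -1.0, 0.0]]
ft_force: [0.0, -2.7, 2.2]
grip_width: 0.0
n 700
axis [ 0.10748015 -0.94285594 -0.31538974] -18.384343754460403 0.0008945885864533663 mouth [ 0.54139221 -0.20667061  0.13819049] piv [ 0.5333312  -0.13595641  0.16184472] az -83.49668339559051
```

View pics/c5.png

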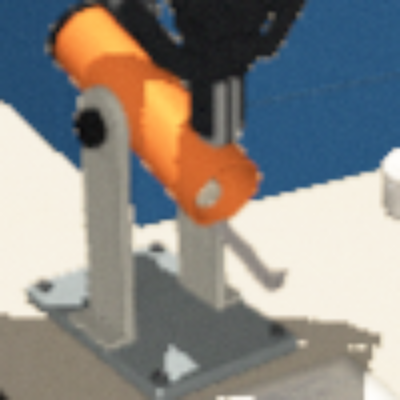

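Still not sliding at 18°. I'll tip it on in larger steps.

```bash
python3 -m pendant '[[[0,0,-0.12],0,0],[[0,0,0],0,0],[[0,0,0],0,0],[[0,0,0],0,0],[[0,0,0],0,0],[[0,0,0],0,0],[[0,0,0],0,0],[[0,0,0],0,0]]'
python3 - <<'E'
from fit import *
shot('scene','s6');shot('top','t6')
z=np.load('pics/s6.npz'); a=cv2.resize(z['im'][150:250,250:350,::-1],None,fx=4,fy=4)
cv2.imwrite('pics/c6.png',a)
fit('t6','top',(205,300,180,225),(.08,.21))
E
```

```text
time_s: 5.35
position: [0.547, -0.2628, 0.1412]
tool_rot: [[0.114, -0.001, 0.994], [-0.994, 0.0, 0.114], [-0.001, -1.0, -0.001]]
ft_force: [0.5, -0.1, 0.5]
grip_width: 0.0006
n 689
axis [ 0.10679198 -0.91543956 -0.38802821] -22.831864130403034 0.0008711390945662914 mouth [ 0.54145808 -0.20661399  0.13735043] piv [ 0.53344869 -0.13795602  0.16645255] az -83.34614936814137
```

View pics/c6.png

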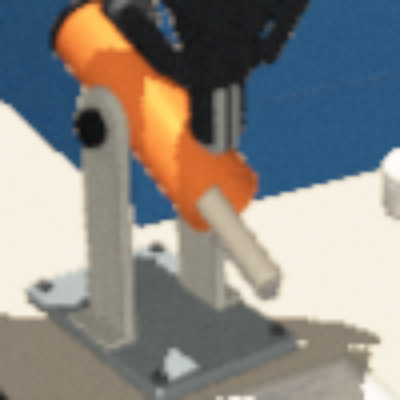

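The pen has slid out against the stop; its barrel runs from crop (212,200) to (270,285). I'll lift, back off and look with the wrist camera.

```bash
python3 -m pendant '[[[0,0,0.7],0,0],[[0,0,1],0,0],[[0,-0.6,0.3],0,0.5],[[0.15,-0.66,0],0,0.5],[[0,0,0],0,0.5],[[0,0,0],0,0.5]]'
python3 - <<'E'
from fit import *
s,im,d=shot('wrist','w7');shot('top','t7');shot('scene','s7')
print(s['q'],s['grip_width'])
z=np.load('pics/t7.npz'); b=cv2.resize(z['im'][170:240,190:350,::-1],None,fx=4,fy=4)
cv2.imwrite('pics/c7.png',b)
E
```

```text
time_s: 5.95
position: [0.5514, -0.301, 0.2006]
tool_rot: [[0.113, -0.001, 0.994], [-0.994, 0.001, 0.113], [-0.001, -1.0, -0.001]]
ft_force: [0.1, 1.0, 0.2]
grip_width: 0.0427
[-3.94118206e+01  3.10053824e+01  6.38570347e+01  1.71345425e-02
  8.52214861e+01 -4.58797186e+01] 0.04271171738513975
```

View pics/w7.png

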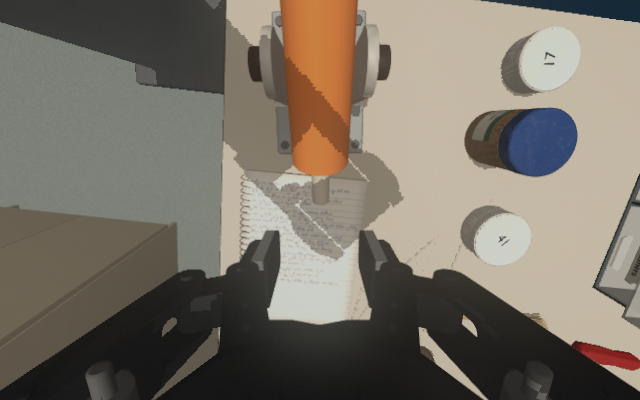

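View pics/c7.png

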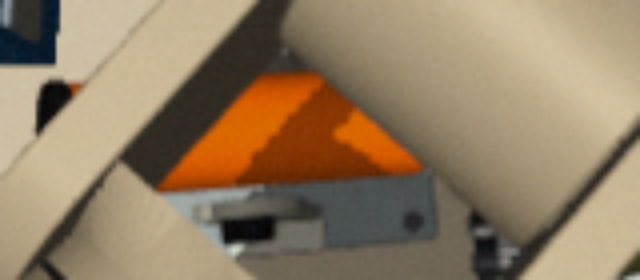

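In the wrist view the pen is at (312–330, 177–205), level with the jaws' middle line at column 320. The top view is hidden by the arm.

```bash
python3 - <<'E'
from fit import *
fit('w7','wrist',(275,360,0,176),(.08,.21),qs=[(320,178),(320,182),(320,187),(320,192),(321,197),(321,201),(321,203),(315,190),(326,190),(320,140),(320,165),(320,170)])
# scene view of the pen
z=np.load('pics/s7.npz'); cv2.imwrite('pics/s7c.png',cv2.resize(z['im'][150:250,250:400,::-1],None,fx=5,fy=5,interpolation=cv2.INTER_NEAREST))
z=np.load('pics/w7.npz'); cv2.imwrite('pics/w7c.png',cv2.resize(z['im'][130:230,260:380,::-1],None,fx=6,fy=6,interpolation=cv2.INTER_NEAREST))
E
```

```text
n 10124
axis [ 0.11017047 -0.91066366 -0.39818861] -23.46498869419111 0.00046845518434136525 mouth [ 0.54799982 -0.2631583   0.11184337] piv [ 0.53973703 -0.19485852  0.14170752] az -83.10198082326208
(320, 178) 0.24842857 [183 172 151] [[ 0.551  -0.2842  0.0994]]
(320, 182) 0.25124595 [137 125 110] [[ 0.5515 -0.2882  0.0976]]
(320, 187) 0.25430545 [136 125 109] [[ 0.552  -0.2932  0.0958]]
(320, 192) 0.25750443 [135 124 108] [[ 0.5526 -0.2983  0.0939]]
(321, 197) 0.26154315 [136 125 109] [[ 0.5542 -0.3037  0.0911]]
(321, 201) 0.26573265 [134 125 108] [[ 0.5547 -0.3084  0.0881]]
(321, 203) 0.26786035 [132 122 107] [[ 0.555  -0.3108  0.0865]]
(315, 190) 0.0 [129 118 103] [[ 0.5449 -0.2352  0.3434]]
(326, 190) 0.2594468 [127 116 101] [[ 0.558  -0.2964  0.0915]]
(320, 140) 0.19744821 [199 123  63] [[ 0.5468 -0.2486  0.1426]]
(320, 165) 0.20979446 [200 125  66] [[ 0.549  -0.2673  0.1349]]
(320, 170) 0.21245015 [200 124  66] [[ 0.5495 -0.2714  0.1332]]
```

View pics/s7c.png

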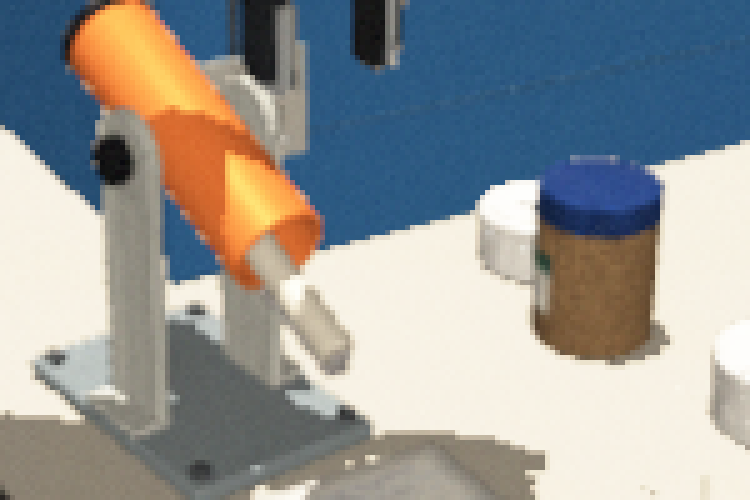

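View pics/w7c.png

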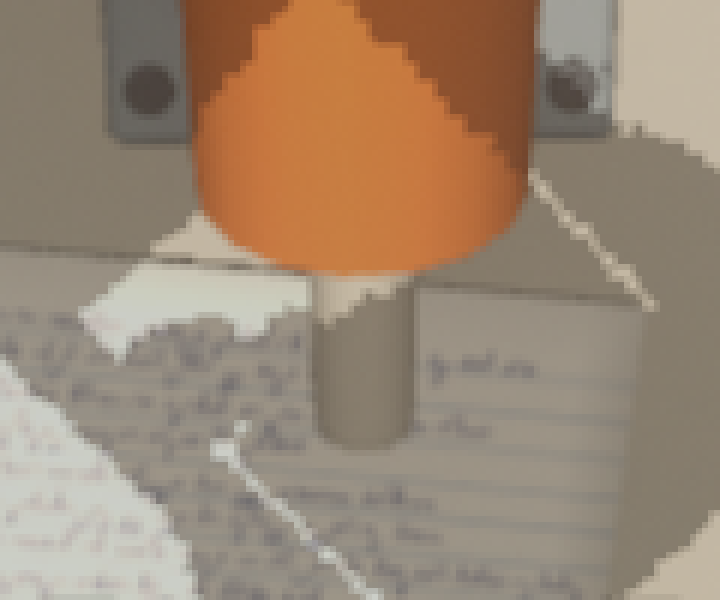

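```bash
python3 -m pendant '[[[0.04,-0.03,-0.9],0,0.5],[[0,0,-0.9],0,0.5],[[0,0,-0.9],0,0.5],[[0,0,-0.9],0,0.5],[[0,0,-0.5],0,0.5],[[0,0,-0.23],0,0.5],[[0,0,0],0,0.5]]' 30
python3 - <<'E'
from h import *
s,im,d=shot('scene','s8');shot('wrist','w8')
cv2.imwrite('pics/s8c.png',cv2.resize(im[120:250,230:400,::-1],None,fx=4,fy=4))
E
```

```text
time_s: 6.68
position: [0.5524, -0.3007, 0.07]
tool_rot: [[0.114, -0.002, 0.993], [-0.993, 0.002, 0.114], [-0.002, -1.0, -0.002]]
ft_force: [0.5, -0.4, 0.9]
grip_width: 0.0428
```

View pics/s8c.png

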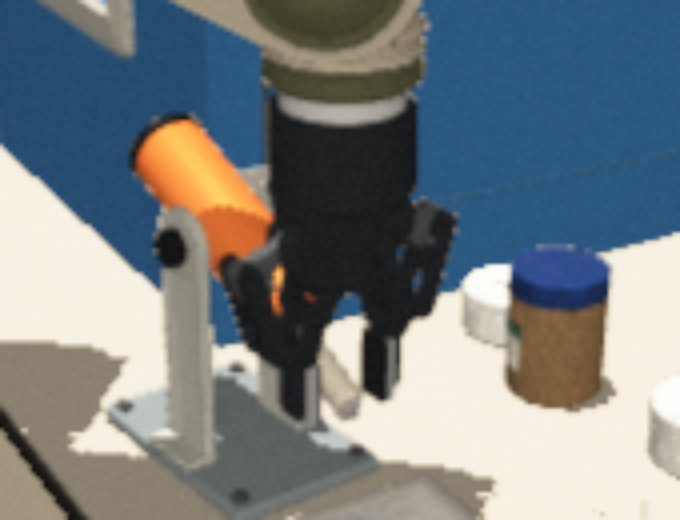

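View pics/w8.png

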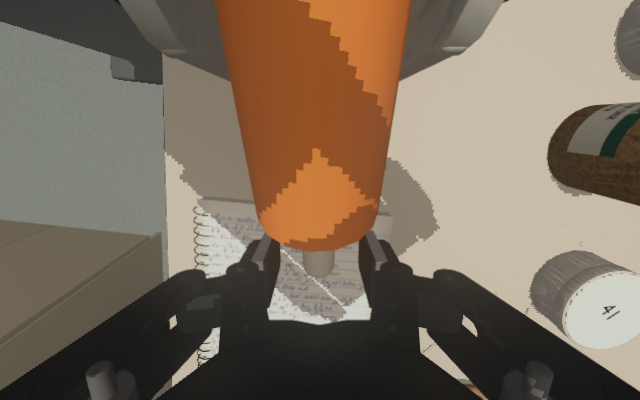

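The pen's end lies between the open pads, and nothing touches. Closing.

```bash
python3 -m pendant '[[[0,0,0],0,0.3],[[0,0,0],0,0.2],[[0,0,0],0,0],[[0,0,0],0,0],[[0,0,0],0,0],[[0,0,0],0,0],[[0,0,0],0,0]]' 30
```

```text
time_s: 7.37
position: [0.553, -0.3015, 0.0717]
tool_rot: [[0.114, 0.0, 0.994], [-0.994, 0.0, 0.114], [-0.0, -1.0, 0.0]]
ft_force: [1.9, 2.5, 3.6]
grip_width: 0.0155
```

```bash
python3 -m pendant '[[[0.01,-0.05,0.11],0,0],[[0.01,-0.05,0.12],0,0],[[0.01,-0.05,0.12],0,0],[[0.01,-0.06,0.14],0,0],[[0,0,0],0,0]]'
python3 - <<'E'
from h import *
s,im,d=shot('scene','s9')
cv2.imwrite('pics/s9c.png',cv2.resize(im[120:250,230:400,::-1],None,fx=4,fy=4))
E
```

```text
time_s: 7.78
position: [0.5544, -0.309, 0.0872]
tool_rot: [[0.113, 0.001, 0.994], [-0.994, -0.002, 0.113], [0.002, -1.0, 0.001]]
ft_force: [-0.4, -0.1, -0.0]
grip_width: 0.0149
```

View pics/s9c.png

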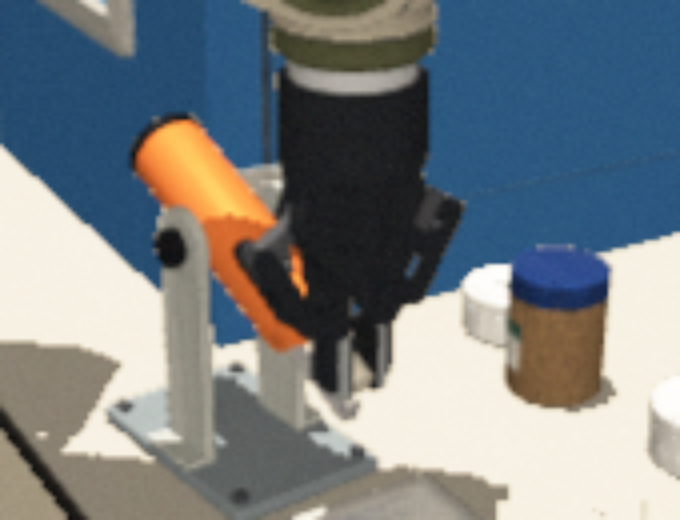

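```bash
python3 - <<'E'
from h import *
s,im,d=shot('wrist','w9'); cv2.imwrite('pics/w9c.png',cv2.resize(im[180:340,220:420,::-1],None,fx=4,fy=3.7))
s,im,d=shot('top','t9'); cv2.imwrite('pics/t9c.png',cv2.resize(im[170:260,190:350,::-1],None,fx=4,fy=4))
z=np.load('pics/s9.npz')['im'];cv2.imwrite('pics/s9d.png',cv2.resize(z[190:235,290:350,::-1],None,fx=10,fy=10,interpolation=cv2.INTER_CUBIC))
E
```

```text
(no output)
```

View pics/w9c.png

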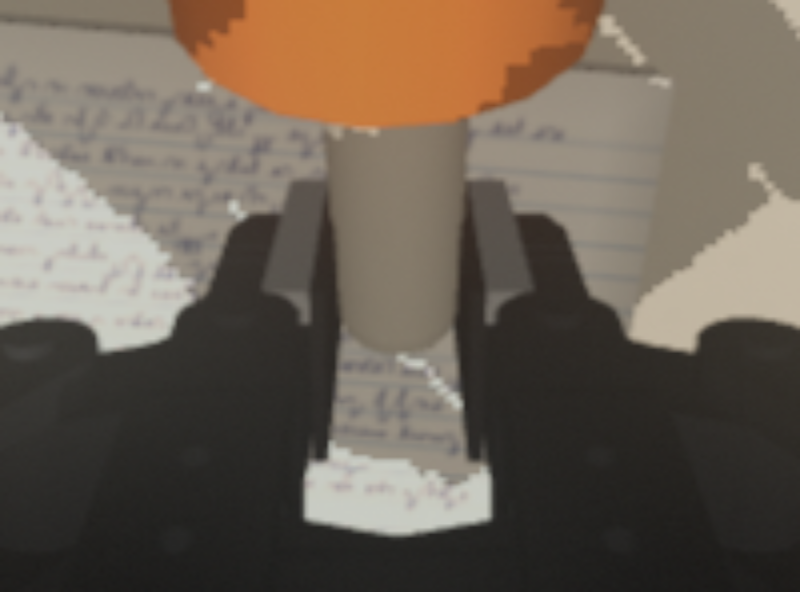

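View pics/s9d.png

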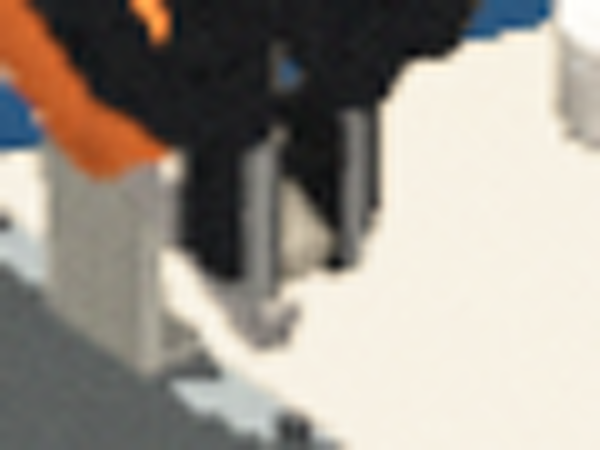

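The pen is held and clear above the stop (stop at crop (285,320), pen above it). Pulling along the tube, then level once the cap is out.

```bash
python3 -m pendant '[[[0.04,-0.3,-0.13],0,0],[[0.06,-0.52,-0.225],0,0],[[0.06,-0.52,-0.225],0,0],[[0.06,-0.52,-0.225],0,0],[[0.06,-0.52,-0.225],0,0],[[0.06,-0.52,-0.225],0,0],[[0.04,-0.3,-0.13],0,0],[[0.06,-0.5,0],0,0],[[0.06,-0.5,0.1],0,0],[[0.06,-0.5,0.1],0,0],[[0.04,-0.3,0.1],0,0],[[0,0,0],0,0]]'
python3 - <<'E'
from h import *
s,im,d=shot('scene','s10')
cv2.imwrite('pics/s10c.png',cv2.resize(im[120:290,230:430,::-1],None,fx=3.5,fy=3.5))
s,im,d=shot('wrist','w10')
E
```

```text
time_s: 8.93
position: [0.5718, -0.4606, 0.0533]
tool_rot: [[0.112, 0.001, 0.994], [-0.994, -0.001, 0.112], [0.001, -1.0, 0.001]]
ft_force: [0.0, -0.6, -0.4]
grip_width: 0.0152
```

View pics/s10c.png

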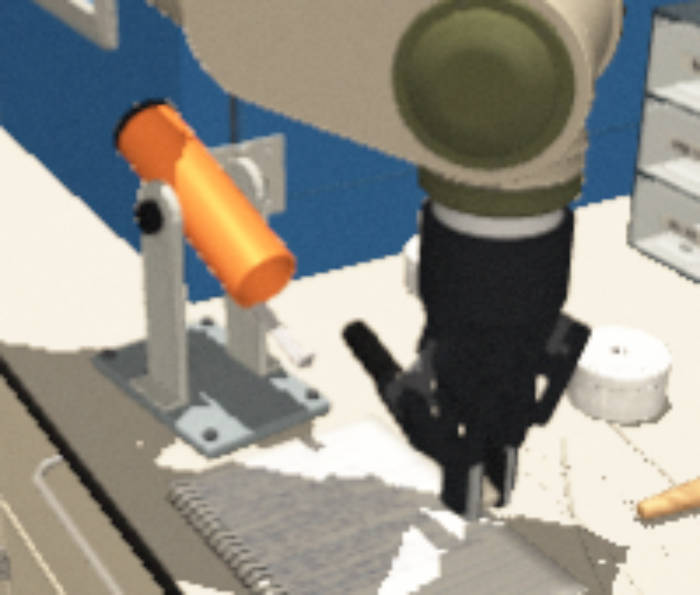

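View pics/w10.png

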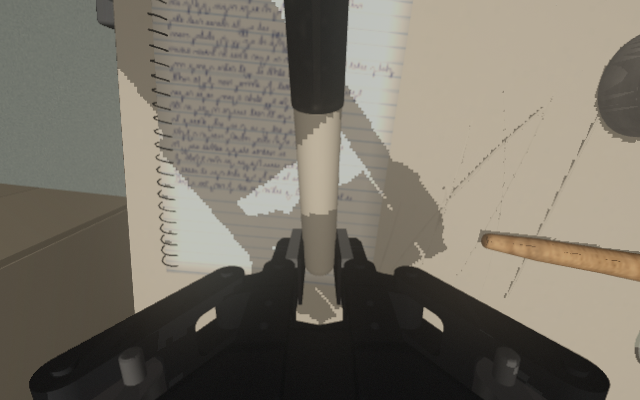

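The pen is fully out; in the wrist view its cap ends at (317,108) and its barrel tip is at (320,272), over the notebook. Next I shift x by -36 mm and lower.

```bash
python3 -m pendant '[[[-0.6,0.05,0],0,0],[[-0.6,0.05,0],0,0],[[0,0,-0.5],0,0],[[0,0,-0.4],0,0],[[0,0,-0.2],0,0],[[0,0,-0.13],0,0],[[0,0,0],0,0]]'
python3 - <<'E'
from h import *
s,im,d=shot('scene','s11')
cv2.imwrite('pics/s11c.png',cv2.resize(im[150:320,230:430,::-1],None,fx=3.5,fy=3.5))
E
```

```text
time_s: 9.62
position: [0.5362, -0.4544, 0.0154]
tool_rot: [[0.114, -0.001, 0.993], [-0.993, 0.001, 0.114], [-0.002, -1.0, -0.001]]
ft_force: [-0.1, -0.7, 0.1]
grip_width: 0.0151
```

View pics/s11c.png

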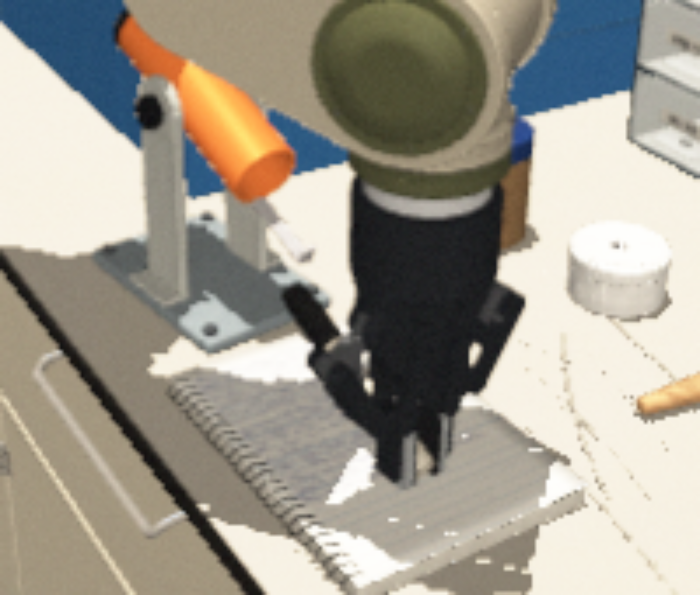

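```bash
python3 -m pendant '[[[0,0,-0.03],0,0.19],[[0,0,0],0,0.2],[[0,0,0],0,0.21],[[0,0,0],0,0.22],[[0,0,0],0,0.23],[[0,0,0],0,0.24],[[0,0,0],0,0.25],[[0,0,0],0,0.26],[[0,0,0],0,0.26],[[0,0,0],0,0.26]]' 20
python3 - <<'E'
from h import *
s,im,d=shot('wrist','w12')
E
```

```text
time_s: 10.5
position: [0.5361, -0.455, 0.0158]
tool_rot: [[0.113, -0.0, 0.994], [-0.994, 0.0, 0.113], [-0.0, -1.0, -0.0]]
ft_force: [0.1, -0.3, -0.3]
grip_width: 0.0219
```

View pics/w12.png

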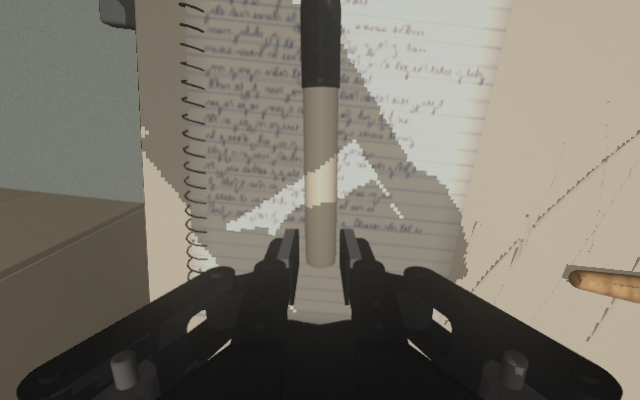

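The pen lies flat on the page between the pads (barrel tip at (321,262)). Opening wider and rising straight up.

```bash
python3 -m pendant '[[[0,0,0],0,0.35],[[0,0,0],0,0.4],[[0,0,0.3],0,0.4],[[0,0,0.6],0,0.4],[[0,0,1],0,0.4],[[0,0,1],0,0.4],[[0,0,1],0,0.4],[[0,0,1],0,0.4],[[0,-0.5,1],0,0.4],[[0,-1,0],0,0.4],[[0,-1,0],0,0.4],[[0,0,0],0,0.4]]'
python3 - <<'E'
from h import *
s,im,d=shot('wrist','w13');shot('scene','s13')
z=np.load('pics/s13.npz')['im'];cv2.imwrite('pics/s13c.png',cv2.resize(z[150:320,230:430,::-1],None,fx=3.5,fy=3.5))
E
```

```text
time_s: 11.55
position: [0.5345, -0.5344, 0.1927]
tool_rot: [[0.11, 0.0, 0.994], [-0.994, -0.002, 0.11], [0.002, -1.0, -0.0]]
ft_force: [-0.5, -0.2, -1.7]
grip_width: 0.034
```

View pics/w13.png

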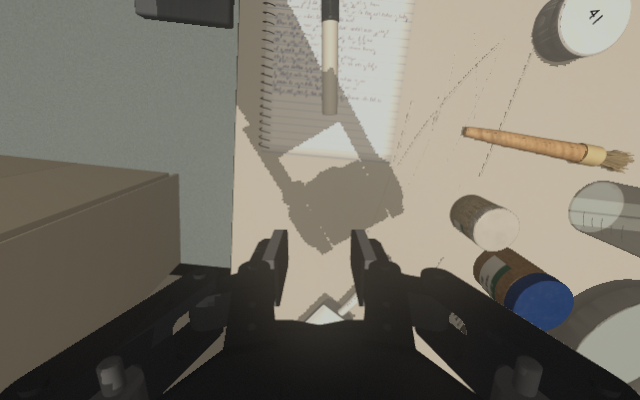

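View pics/s13c.png

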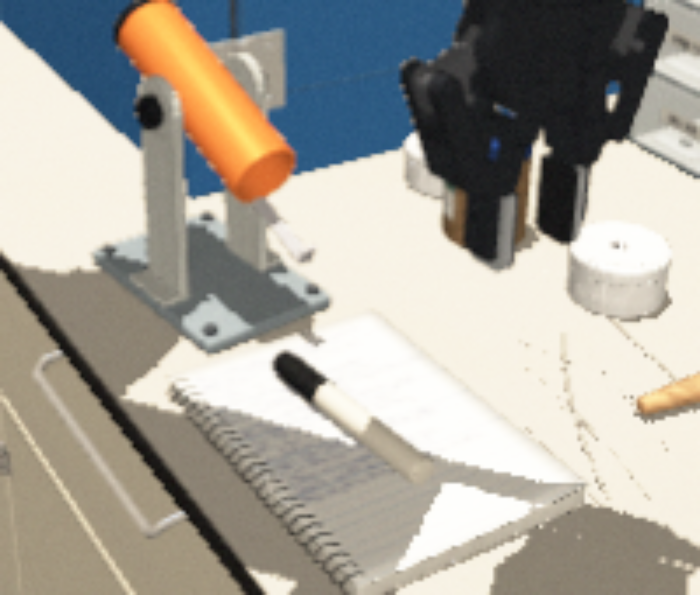

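The pen lies flat near the notebook's middle, from cap (285,362) to tip (425,468) in the crop. I'll check this in numbers.

```bash
python3 - <<'E'
from h import *
z=np.load('pics/s13.npz');d=z['d']
f=lambda q:(q[0]/3.5+230,q[1]/3.5+150)
for n,q in dict(cap=(288,366),mid=(345,407),tip=(418,462),cLL=(175,390),cTop=(375,318),cR=(578,490),cB=(362,582)).items(): print(n,np.round(pts('scene',[f(q)],d),3))
z=np.load('pics/w13.npz');s={'position':z['p'],'tool_rot':z['R']}
for q in [(330,5),(330,60),(330,108)]: print(q,np.round(pts('wrist',[q],z['d'],s),3))
shot('scene','s14');a=np.load('pics/s13.npz')['im'][230:290,300:360].astype(int);b=np.load('pics/s14.npz')['im'][230:290,300:360].astype(int);print(abs(a-b).mean(), env.observe()['qvel'])
E
```

```text
cap [[ 0.518 -0.348  0.026]]
mid [[ 0.525 -0.401  0.027]]
tip [[ 0.533 -0.461  0.027]]
cLL [[ 0.459 -0.314  0.008]]
cTop [[ 0.604 -0.308  0.01 ]]
cR [[ 0.607 -0.507  0.011]]
cB [[ 0.468 -0.511  0.012]]
(330, 5) [[ 0.527 -0.363  0.031]]
(330, 60) [[ 0.532 -0.411  0.029]]
(330, 108) [[ 0.538 -0.456  0.028]]
1.468888888888889 [ 1.05536824 -1.03309117  0.96451467  0.14084713 -0.29474582 -0.0100525 ]
```

The pen is level: its top is at 26–27 mm along its whole length. It is centred at about (0.527, -0.405), well inside the cover, and it is at rest.

```bash
python3 -m pendant '[[[0,0,0],0,0.4],[[0,0,0],0,0.4],[[0,0,0],0,0.4]]'; python3 -c "
from rig import env
print(env.close_job())"
```

```text
time_s: 11.95
position: [0.5364, -0.5292, 0.1934]
tool_rot: [[0.114, 0.0, 0.993], [-0.993, -0.0, 0.114], [0.0, -1.0, 0.0]]
ft_force: [-0.0, 0.2, 1.0]
grip_width: 0.0341
the job is handed in; nothing more can be done
None
```

The marker pen lies flat on the notebook, released, and I handed the job in at about 12 s of the 48 s allowed.

- **Tipping:** I pressed the tube mouth-down with shut fingers. The pen should have slid at 10° below level, but it was still inside at about 18°. It was out against the stop when I next looked, with the tube at about 23°. The pen slid on its own, without the fingers touching it.
- **Drawing out and laying down:** I gripped the exposed barrel, lifted it about 16 mm over the stop and pulled it along the tube. I then lowered it, still tilted, onto the notebook and opened the fingers slowly so it settled flat.
- **Last checks:**
  - The scene camera put the top of the pen at 26–27 mm above the worktop along its whole length, so it is level.
  - Its middle is near (0.527, -0.405), about 5 mm from my estimate of the notebook's centre.
  - The wrist camera read about 28–31 mm for the pen's height, a few millimetres higher and consistent with its calibration.
  - Two pictures taken 0.05 s apart showed no visible movement.
  - The gripper was about 0.19 m above the worktop, clear of everything.

No check failed. The highest wrist force I saw reported was about 5 N.

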